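Find and mark the tight spot in a tray-runner track

TASK

The slider on the tray-runner track binds somewhere along its way. Slide it gently from the end where it rests towards the far end until you feel it bind, do not force it, and back it off again by about 25 mm. Then stand the steel marker on the track's flat ledge, midway across the ledge's width and level with where the slider's front edge was when it began to bind, let go, and leave everything else where it is.

Things in the scene. Friction and masses are not known exactly. Their poses are not given: they have to be found in the camera images.
- track: The track, fixed to the table, pose new each time: white base 110 mm wide (x), 360 long (y), 30 high; along its +x side a raised aluminium rail (66 wide, top 42 mm above the table), along its -x side, nearer the robot, the bare flat ledge, 44 wide. Origin: centre of the underside. y runs along the track, the way the slider is to be pushed; x across, from ledge to rail; z up.
- ledge (a point): The middle of the track's ledge (half-way along it, on its centre line), on its top face, 30 mm above the table. Axes as the track's. The ledge's centre line is 55 mm from the slider grip's axis, on the -x side.
- slider (a joint): Slider travel along the track's +y (m): starts at 0 to 0.045, far end stop 0.28. About 1.5 N drag; stays where left. Somewhere from 0.10 to 0.21 is a hidden tight spot that can only be felt: beyond its onset the push climbs about 2.5 N per mm, springing back when released. It lies ahead of the start. 6 to 8 N of push is plenty to know it; over 20 N damages the track.
- slider_grip (a point): The upright grey grip block on the slider, 26 x 26 mm, 40 mm tall; this point is on its axis, 78 mm above the table, 18 mm below its top. The slider's white plate below it is 60 mm wide (x), 70 long (y), its top 56 mm above the table. Axes as the track's.
- slider_front (a point): The middle of the top of the slider's front edge, the edge that leads towards +y, 35 mm ahead of the grip's axis. Axes as the track's.
- marker_mid (a point): The loose dark steel marker, standing: a foot 32 x 32 x 10 mm with an upright post 18 x 18 mm, 56 mm tall in all, about 120 g; grasp it by the post. This point is on its axis, half-way up, 28 mm above its underside. Its x and y axes lie along the sides of the foot and post, z up.
- jar_mid (a point): Bystander: a round jar, 48 mm across, 55 mm tall; this point is half-way up.
- spare_block: Bystander: a plain low dark steel block, 34 x 34 x 22 mm, without a post; origin at the centre of its underside.
- screwdriver_grip (a point): Bystander: a screwdriver lying on the table near the robot; the middle of its handle.
- brush_grip (a point): Bystander: a hand brush lying on the table; the middle of its handle.
- cup: Bystander: a white cup, 72 mm across, 85 mm tall, beyond the track; origin at the centre of its underside.
- tape_roll: Bystander: a roll of paper tape lying flat, 90 mm across, 22 mm high, beyond the track; origin at the centre of its underside.
There are look-alikes about, which are no part of the job. What is shaped like the part that bears marker_mid but green or red is not meant.

How it is judged:
By the outcome, as a careful person would: the job done as asked, in the order asked, and still so for the second after the job is handed in, with the robot touching nothing.
It also fails if it takes over 64 s, if anything falls off the work surface, if the arm or the gripper's body presses on something with over 40 N, if the wrist force passes 120 N, or if a joint passes its speed limit or range.

ROBOT

A 7-joint arm with a two-finger parallel gripper is mounted at the origin on the work surface. World frame = base frame: x ahead of the robot, y to its left, z up, the work surface at z = 0. Lengths are in m, angles in rad, forces in N, time in s.
With the tool pointing down it reaches from about 0.4 to 0.875 m from the base axis. Payload 19.3 kg.
Tool frame: the origin (TCP) lies midway between the tips of the shut fingers; the grasp point (between the pads) lies 19 mm behind it; z points along the fingers, y is the direction in which the jaws open and shut (so a half turn about z gives the same grasp; the last joint's range is limited). The gripper opens to 85 mm and grips with 20 to 120 N. Pads are 22 mm wide; open, the fingers measure 114 mm over their backs; the gripper's body (76 mm by 85 mm) begins 54 mm behind the grasp point. The pads swing forward as they close: fully open they stand 13 mm farther back than shut.
Start: joints at [-1.391, 0.521, -0.036, 1.599, 0.021, 1.021, -0.113], TCP at [0.155, 0.606, 0.231] pointing down, gripper open.
Joint ranges: [-2.91, 2.91], [-0.3, 2.13], [-1.5, 1.42], [0.17, 2.43], [-1.26, 4.41], [0.16, 1.93], [-2.52, 2.52]. Speed limits (rad/s): [1.89, 1.89, 2.39, 2.39, 3.01, 3.01, 3.01].

INTERFACE

Orientations are given as [roll, pitch, yaw] about the fixed x, y, z axes, in that order (R = Rz(yaw) Ry(pitch) Rx(roll)).
In Python, from workcell import bot gives the robot as it stands.
- The arm moves only by the tool servo_tool, never from a script. Its argument "plan" is a list of rows, each a list of 5 numbers: the shift along the world's x, y, z in mm, then the turn about the world's z in rad, then the gripper's target within -1 to 1 (shut at 1, half-way at 0, fully open at -1). In form: [[tx, ty, tz, yaw, jaw], ...]. A call has exactly 10 rows; each row is the pose to reach, as a shift and turn from the pose commanded when the call began; what a row does not reach only later rows make up. A row lasts 1/12 s, in which the tool goes at most 41.7 mm and 7.16 degrees, less where a joint would pass 70% of its speed; a pose out of reach is approached as far as the arm can. A call with a gripper value outside its range is refused whole. The fingers move at their own pace and stop on an object; "squeeze" is the grip in N (left out, the last holds). Time passes only in rows, so rows that repeat a pose let the fingers close, or fill a call up. It gives the time, the measured TCP pose, the force and the opening at its end, in the units of the state.
- bot.observe(): the state, without advancing time (a new reading comes with each control period).
- bot.grab_frame(name): name is "side" or "top"; returns the picture (384x512x3 uint8, blue, green, red); there is no depth.
- bot.calibration(name): a dict with "fx", "fy", "cx", "cy" (pixels), "T" (4x4, takes a point from camera to world coordinates). Camera axes: x right, y down, z forward; pixel columns grow to the right and rows downward; lengths in m; the calibration is good to about 2 mm. A picture is of the moment at which its call begins. calibration takes no time and is no camera call.
- bot.job_done(): hands the job in, once; it reports no verdict.
The state is a dict: "clock": time; "qpos": joint angles; "qd": joint speeds; "joint_efforts": joint torques, N m; "position": TCP position; "tool_rot": TCP orientation; "force": force on the tool from outside, world axes, zero at the start; "moment": the same for the moment, N m; "grip_width": finger opening in m.
Only numpy, scipy, OpenCV 4.12 (cv2) and the standard library are available. Lean on these libraries where they do the work, as an engineer would, in place of code of your own. Each camera call takes 0.05 s, during which the arm holds its last target.

## Working session

There is one attempt and no reset: what is moved stays moved. The work goes in short steps, Python scripts to look and compute and a tool call to move; the robot and the scene stay as the last step left them, time stands still between calls to the robot, and variables do not carry over. Pictures are saved under pics/ and viewed, and the job is handed in when it is done.

Besides the shell and the picture viewer there is one more tool, called after "Call:" as name(argument=value, ...), one argument or row to a line, values as JSON. servo_tool: Moves the arm, as the interface text tells. Its arguments: {"type":"object","properties":{"plan":{"type":"array","items":{"type":"array","items":{"type":"number"}}},"squeeze":{"type":"number"}},"required":["plan"]}

```bash
mkdir -p pics; ls; python3 - <<'E'
from workcell import bot
import cv2,numpy as np
s=bot.observe(); print({k:np.round(v,4).tolist() for k,v in s.items()})
for n in("side","top"):
    im=bot.grab_frame(n); cv2.imwrite(f"pics/{n}0.png",im)
    c=bot.calibration(n); print(n,c["fx"],c["fy"],c["cx"],c["cy"]); print(np.round(c["T"],4))
E
```

```text
pics
{'clock': 0.0, 'qpos': [-1.3912, 0.522, -0.0363, 1.6, 0.0212, 1.0211, -0.1128], 'qd': [0.0008, 0.0, 0.0017, -0.0002, 0.0016, 0.0006, -0.0017], 'joint_efforts': [0.0001, -92.712, 1.9802, -36.9927, 0.0179, 0.0081, 0.0], 'position': [0.1545, 0.6053, 0.2307], 'tool_rot': [-3.1405, 0.0001, 2.8918], 'force': [0.273, -0.4994, 0.166], 'moment': [-0.0178, -0.0065, -0.034], 'grip_width': 0.0851}
side 450.43383441036343 450.43383441036343 255.15108979892995 185.98389573939514
[[ 0.9394 -0.1926  0.2836  0.1821]
 [-0.3427 -0.5492  0.7622 -0.9719]
 [ 0.009  -0.8132 -0.5819  0.8501]
 [ 0.      0.      0.      1.    ]]
top 429.0131090696914 429.0131090696914 254.58657610174737 187.54893323971532
[[ 0.0021 -0.9856  0.1689  0.3408]
 [-1.     -0.0026 -0.0027  0.0108]
 [ 0.0031 -0.1689 -0.9856  1.3643]
 [ 0.      0.      0.      1.    ]]
```

View pics/side0.png

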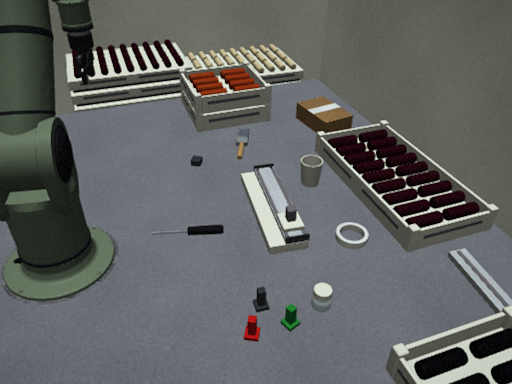

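View pics/top0.png

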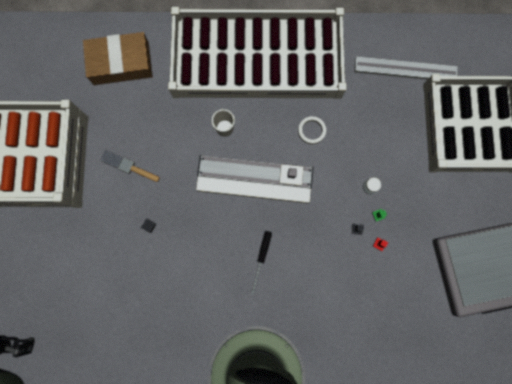

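```bash
cat > h.py <<'E'
import numpy as np,cv2
from workcell import bot
C={n:bot.calibration(n) for n in("side","top")}
def ray(n,u,v):
    c=C[n];d=np.array([(u-c["cx"])/c["fx"],(v-c["cy"])/c["fy"],1.]);T=np.array(c["T"])
    return T[:3,3],T[:3,:3]@d
def plane(n,u,v,z):
    o,d=ray(n,u,v);return o+d*(z-o[2])/d[2]
def tri(a,b):
    # a=(u,v) side, b=(u,v) top
    P=[];q=[]
    for n,p in(("side",a),("top",b)):
        o,d=ray(n,*p);d=d/np.linalg.norm(d);M=np.eye(3)-np.outer(d,d);P.append(M);q.append(M@o)
    X=np.linalg.solve(sum(P),sum(q))
    return X,[np.linalg.norm(M@X-k) for M,k in zip(P,q)]
def proj(n,X):
    c=C[n];T=np.array(c["T"]);p=T[:3,:3].T@(np.array(X)-T[:3,3])
    return np.array([c["fx"]*p[0]/p[2]+c["cx"],c["fy"]*p[1]/p[2]+c["cy"]])
E
python3 - <<'E'
import cv2
t=cv2.imread("pics/top0.png");s=cv2.imread("pics/side0.png")
cv2.imwrite("pics/t_track.png",cv2.resize(t[145:210,185:325],None,fx=5.7,fy=5.7,interpolation=cv2.INTER_CUBIC))
cv2.imwrite("pics/s_track.png",cv2.resize(s[155:255,230:320],None,fx=6,fy=6,interpolation=cv2.INTER_CUBIC))
cv2.imwrite("pics/t_mark.png",cv2.resize(t[165:260,335:400],None,fx=6,fy=6,interpolation=cv2.INTER_CUBIC))
cv2.imwrite("pics/s_mark.png",cv2.resize(s[275:350,235:345],None,fx=6,fy=6,interpolation=cv2.INTER_CUBIC))
E
```

```text
(no output)
```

View pics/t_track.png

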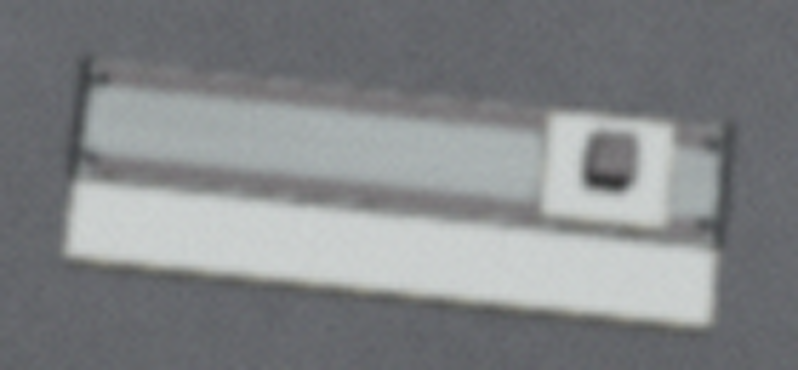

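View pics/s_track.png

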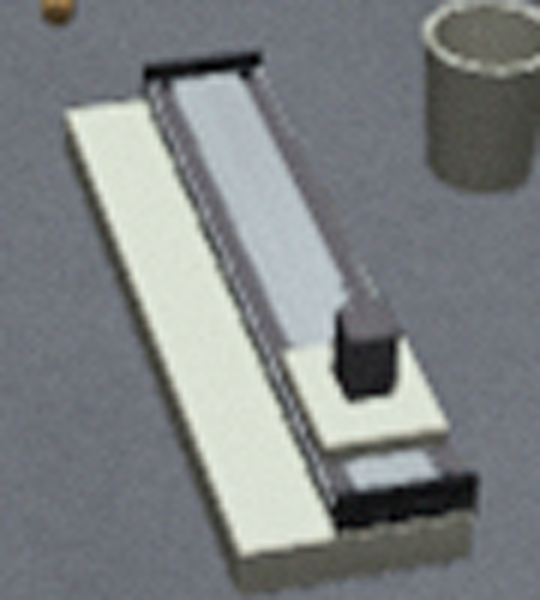

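View pics/t_mark.png

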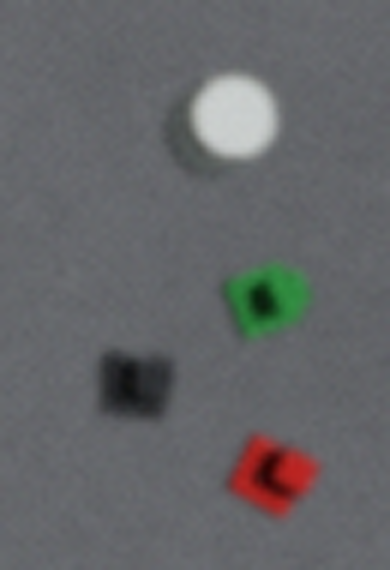

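View pics/s_mark.png

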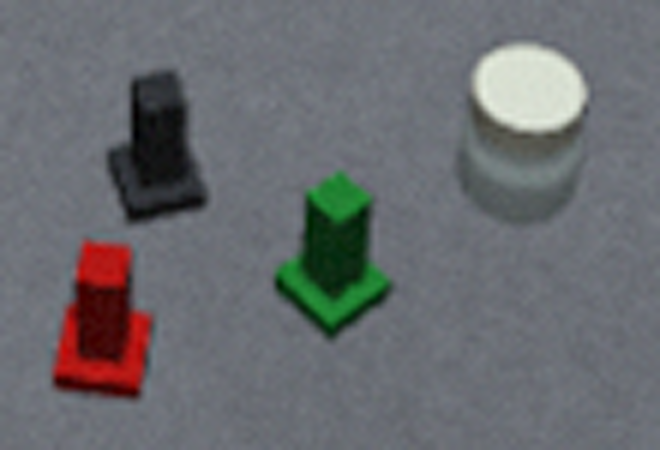

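```bash
cat > m.py <<'E'
from h import *
F=8
def comp(n,file,box,lo,hi,pick,sat=None):
    im=cv2.imread(file);x0,y0,x1,y1=box
    c=cv2.resize(im[y0:y1,x0:x1],None,fx=F,fy=F,interpolation=cv2.INTER_CUBIC)
    g=c.max(2) if hi<200 else c.min(2)
    m=((g>=lo)&(g<=hi)).astype(np.uint8)
    k,l,st,ce=cv2.connectedComponentsWithStats(m)
    i=pick(k,l,st,ce)
    mm=(l==i).astype(np.uint8)
    cn=max(cv2.findContours(mm,cv2.RETR_EXTERNAL,cv2.CHAIN_APPROX_NONE)[0],key=cv2.contourArea)[:,0,:].astype(float)
    return (cn+.5)/F-.5+[x0,y0], st[i,4]/F/F
def quad(cn):
    # four-corner polygon, then refine by line fits of each side
    c=cn.astype(np.float32); h=cv2.convexHull(c)
    for e in np.arange(.01,.2,.005):
        a=cv2.approxPolyDP(h,e*cv2.arcLength(h,True),True)[:,0]
        if len(a)<=4:break
    L=[]
    for i in range(len(a)):
        p,q=a[i],a[(i+1)%len(a)];d=(q-p)/np.linalg.norm(q-p);w=np.linalg.norm(q-p)
        t=(c-p)@d;s=abs((c-p)@np.array([-d[1],d[0]]))
        sel=c[(t>.15*w)&(t<.85*w)&(s<1.5)]
        L.append(cv2.fitLine(sel,cv2.DIST_HUBER,0,.01,.01).ravel())
    out=[]
    for i in range(len(a)):
        A,B=L[i-1],L[i];M=np.array([[A[0],-B[0]],[A[1],-B[1]]]);t=np.linalg.solve(M,B[2:]-A[2:]);out.append(A[2:]+t[0]*A[:2])
    return np.array(out)
big=lambda k,l,st,ce:1+int(np.argmax(st[1:,4]))
def at(u,v,box):
    return lambda k,l,st,ce:l[int((v-box[1]+.5)*F),int((u-box[0]+.5)*F)]
E
cat > a.py <<'E'
from m import *
bt=(185,145,325,210);bs=(230,155,320,255)
t=cv2.imread("pics/top0.png");s=cv2.imread("pics/side0.png")
print(t[189,250],t[166,230],t[205,250],t[168,285],s[220,262],s[180,265],s[200,245],s[225,285], s[249,282])
for lt in(165,175):
  cn,A=comp("top","pics/top0.png",bt,lt,255,at(250,189,bt));q=quad(cn);print("ledge top",np.round(q,2).tolist(),A)
  print(np.round([plane("top",*p,.03) for p in q],4).tolist())
  cn,A=comp("top","pics/top0.png",bt,lt,255,at(283,176,bt));q=quad(cn);print("plate top",np.round(q,2).tolist(),A)
  print(np.round([plane("top",*p,.056) for p in q],4).tolist())
for ls in(160,175):
  cn,A=comp("side","pics/side0.png",bs,ls,255,at(262,220,bs));q=quad(cn);print("ledge side",np.round(q,2).tolist(),A)
  print(np.round([plane("side",*p,.03) for p in q],4).tolist())
  cn,A=comp("side","pics/side0.png",bs,ls,255,at(298,225,bs));q=quad(cn);print("plate side",np.round(q,2).tolist(),A)
  print(np.round([plane("side",*p,.056) for p in q],4).tolist())
E
python3 a.py
```

```text
[204 205 201] [171 171 164] [106 100 101] [204 205 200] [212 223 217] [193 190 180] [118 108 106] [212 227 219] [77 85 85]
ledge top [[197.97000122070312, 176.3000030517578], [309.30999755859375, 188.33999633789062], [309.30999755859375, 201.2899932861328], [196.17999267578125, 189.08999633789062]] 1475.890625
[[0.6051, 0.1866, 0.03], [0.5674, -0.1656, 0.03], [0.5261, -0.1648, 0.03], [0.564, 0.1912, 0.03]]
plate top [[303.3900146484375, 171.44000244140625], [301.3900146484375, 185.86000061035156], [230.27999877929688, 170.91000366210938], [231.91000366210938, 164.32000732421875]] 704.28125
[[0.6163, -0.1447, 0.056], [0.5707, -0.1378, 0.056], [0.6174, 0.083, 0.056], [0.6384, 0.0782, 0.056]]
ledge top [[198.22000122070312, 176.57000732421875], [309.4200134277344, 188.67999267578125], [308.760009765625, 201.16000366210938], [196.61000061035156, 188.88999938964844]] 1412.890625
[[0.6043, 0.1858, 0.03], [0.5663, -0.1659, 0.03], [0.5265, -0.163, 0.03], [0.5647, 0.1899, 0.03]]
plate top [[281.5199890136719, 164.63999938964844], [303.1499938964844, 166.82000732421875], [301.0299987792969, 18
[... 599 characters left out ...]
4.94000244140625, 228.58999633789062]] 756.25
[[0.6128, 0.1547, 0.056], [0.6399, 0.1519, 0.056], [0.6339, -0.1488, 0.056], [0.5773, -0.1424, 0.056]]
ledge side [[240.77000427246094, 172.9600067138672], [253.22999572753906, 171.5], [285.2099914550781, 244.0399932861328], [269.79998779296875, 246.4199981689453]] 1086.234375
[[0.5626, 0.1863, 0.03], [0.6038, 0.1809, 0.03], [0.5664, -0.1729, 0.03], [0.5244, -0.1677, 0.03]]
plate side [[259.2799987792969, 168.80999755859375], [266.42999267578125, 167.66000366210938], [305.25, 225.17999267578125], [285.30999755859375, 228.3699951171875]] 684.953125
[[0.614, 0.1525, 0.056], [0.638, 0.1512, 0.056], [0.6346, -0.1478, 0.056], [0.5785, -0.1419, 0.056]]
```

```bash
python3 - <<'E'
from h import *
t=cv2.imread("pics/top0.png");s=cv2.imread("pics/side0.png")
a=t[215:243,344:372];b=s[282:316,246:280]
f=lambda a:cv2.resize(np.clip((a.astype(float)-15)*2.6,0,255).astype(np.uint8),(390,390),interpolation=cv2.INTER_CUBIC)
cv2.imwrite("pics/mk.png",np.hstack([f(a),f(b)]))
print(tri((240.6,172.9),(196.4,189)),tri((285.3,244.1),(309.4,188.5)),tri((269.75,246.5),(309,201.2)),tri((253.3,171.4),(198.1,176.4)))
print(tri((305.2,225.3),(303.2,166.9)),tri((285.1,228.5),(301.2,185)))
E
```

```text
(array([0.56423292, 0.19109395, 0.02691373]), [np.float64(0.0006299191617926292), np.float64(0.0006299191617927801)]) (array([ 0.56869533, -0.16690445,  0.02363956]), [np.float64(0.0007611166907878787), np.float64(0.0007611166907880062)]) (array([ 0.52641533, -0.16416669,  0.02609673]), [np.float64(0.0005655491772269747), np.float64(0.000565549177226761)]) (array([0.60584302, 0.18660408, 0.02628189]), [np.float64(0.0002807600834211249), np.float64(0.00028076008342101794)])
(array([ 0.63351314, -0.14536804,  0.05328367]), [np.float64(0.0021591352044754457), np.float64(0.002159135204475339)]) (array([ 0.57670772, -0.13838113,  0.05244895]), [np.float64(0.0027321456402546254), np.float64(0.002732145640254633)])
```

View pics/mk.png

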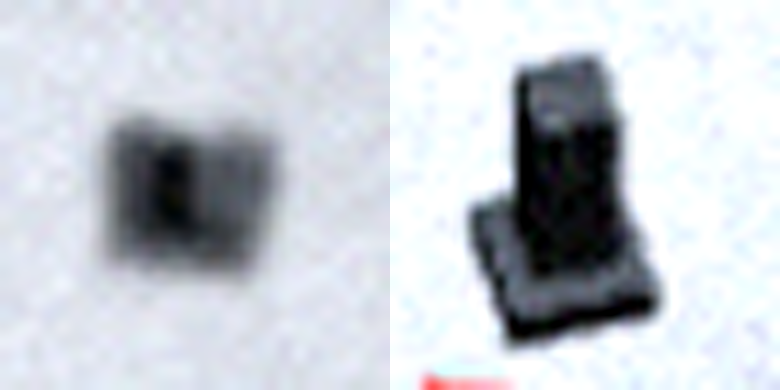

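```bash
python3 - <<'E'
from h import *
S=lambda x,y:(246+(x-390+.5)/11.47-.5,282+(y+.5)/11.47-.5)
Tm=lambda x,y:(344+(x+.5)/13.93-.5,215+(y+.5)/13.93-.5)
print(tri(S(567.5,90.5),Tm(234,165)))
print("top@.056",plane("top",*Tm(234,165),.056),"side",plane("side",*S(567.5,90.5),.056))
c=[S(472,203),S(508,318),S(655,288)]
P=np.array([plane("side",*p,.01) for p in c]);print(P,(P[0]+P[2])/2)
for a,b in((0,1),(1,2)):d=P[b]-P[a];print(np.linalg.norm(d),np.degrees(np.arctan2(d[1],d[0])))
c=[S(522,70),S(600,55),S(615,112),S(533,125)]
P=np.array([plane("side",*p,.056) for p in c]);print(P)
for a,b in((0,1),(1,2),(2,3),(3,0)):d=P[b]-P[a];print(np.linalg.norm(d),np.degrees(np.arctan2(d[1],d[0])))
# foot in top view: corners
c=[Tm(110,125),Tm(105,262),Tm(250,272)]
P=np.array([plane("top",*p,.01) for p in c]);print(P,(P[0]+P[2])/2)
for a,b in((0,1),(1,2)):d=P[b]-P[a];print(np.linalg.norm(d),np.degrees(np.arctan2(d[1],d[0])))
E
```

```text
(array([ 0.44476275, -0.3161656 ,  0.05194854]), [np.float64(0.0013183692276307034), np.float64(0.0013183692276306953)])
top@.056 [ 0.44572517 -0.31549275  0.056     ] side [ 0.44210589 -0.31934508  0.056     ]
[[ 0.42788518 -0.30324374  0.01      ]
 [ 0.42473477 -0.33349618  0.01      ]
 [ 0.45550627 -0.33641587  0.01      ]] [ 0.44169573 -0.31982981  0.01      ]
0.03041603649465651 -95.9452055086109
0.0309097124642281 -5.420168175763608
[[ 0.43538435 -0.3112698   0.056     ]
 [ 0.45155726 -0.31283324  0.056     ]
 [ 0.44905522 -0.32772887  0.056     ]
 [ 0.43250732 -0.32538836  0.056     ]]
0.01624830052820281 -5.521655955844541
0.015104305485625117 -99.53504444680098
0.01671259966370774 171.9495481298356
0.014408713124844949 78.48215348184061
[[ 0.45841299 -0.29917481  0.01      ]
 [ 0.42744551 -0.29692805  0.01      ]
 [ 0.42526977 -0.3296266   0.01      ]] [ 0.44184138 -0.31440071  0.01      ]
0.03104888324912487 175.8503318233397
0.0327708596895498 -93.80680403050346
```

Call:
servo_tool(
  plan=[
    [10, -15, 0, 0, -0.3],
    [30, -45, 0, 0, -0.3],
    [50, -80, 0, 0.02, -0.3],
    [72, -113, 0, 0.04, -0.3],
    [93, -147, 0, 0.06, -0.3],
    [115, -181, 0, 0.08, -0.3],
    [136, -215, 0, 0.1, -0.3],
    [158, -249, 0, 0.12, -0.3],
    [179, -282, 0, 0.144, -0.3],
    [200, -315, 0, 0.144, -0.3],
  ],
  squeeze=30,
)

```text
clock: 0.93
position: [0.3551, 0.2887, 0.2313]
tool_rot: [-3.142, -0.0, 3.037]
force: [1.1, 0.6, 0.3]
grip_width: 0.0552
```

Call:
servo_tool(
  plan=[
    [21, -33, 0, 0, -0.3],
    [43, -67, 0, 0, -0.3],
    [64, -101, 0, 0, -0.3],
    [86, -135, 0, 0, -0.3],
    [107, -169, 0, 0, -0.3],
    [129, -203, 0, 0, -0.3],
    [150, -237, -10, 0, -0.3],
    [172, -270, -20, 0, -0.3],
    [193, -304, -30, 0, -0.3],
    [214, -337, -40, 0, -0.3],
  ],
)

```text
clock: 1.77
position: [0.5691, -0.0484, 0.1906]
tool_rot: [-3.141, -0.0, 3.036]
force: [1.0, 1.3, 0.8]
grip_width: 0.0557
```

Call:
servo_tool(
  plan=[
    [20, -30, -10, 0, -0.3],
    [32, -48, -20, 0, -0.3],
    [39, -60, -30, 0, -0.3],
    [39, -61, -50, 0, -0.3],
    [39, -61, -60, 0, -0.3],
    [39, -61, -60, 0, -0.3],
    [39, -61, -60, 0, -0.3],
    [39, -61, -60, 0, -0.3],
    [39, -61, -60, 0, -0.3],
    [39, -61, -60, 0, -0.3],
  ],
)

```text
clock: 2.6
position: [0.6079, -0.1071, 0.1322]
tool_rot: [3.142, 0.001, 3.036]
force: [-0.0, -0.1, -0.4]
grip_width: 0.0553
```

```bash
python3 - <<'E'
from h import *
print(np.round(bot.observe()["position"],4))
s=bot.grab_frame("side");cv2.imwrite("pics/side1.png",s)
t=bot.grab_frame("top");cv2.imwrite("pics/top1.png",t)
a=cv2.resize(s[150:260,240:330],(400,489),interpolation=cv2.INTER_CUBIC);b=cv2.resize(t[130:220,250:330],(400,489),interpolation=cv2.INTER_CUBIC)
cv2.imwrite("pics/v1.png",np.hstack([a,b]))
E
```

```text
[ 0.6079 -0.1071  0.1322]
```

View pics/v1.png

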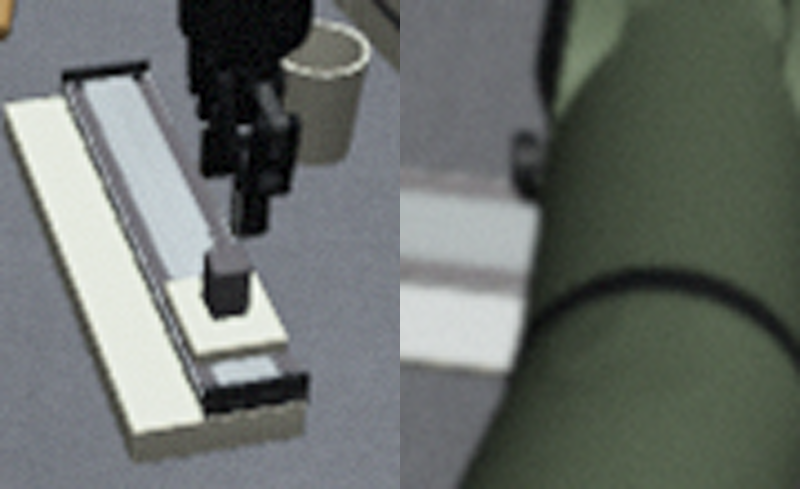

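Call:
servo_tool(
  plan=[
    [0, 0, -12, 0, -0.3],
    [0, 0, -25, 0, -0.3],
    [0, 0, -38, 0, -0.3],
    [0, 0, -50, 0, -0.3],
    [0, 0, -60, 0, -0.3],
    [0, 0, -66, 0, -0.3],
    [0, 0, -70, 0, -0.3],
    [0, 0, -70, 0, -0.3],
    [0, 0, -70, 0, 0.2],
    [0, 0, -70, 0, 0.4],
  ],
  squeeze=25,
)

```text
clock: 3.53
position: [0.6079, -0.1075, 0.0618]
tool_rot: [-3.142, 0.001, 3.036]
force: [0.1, -0.3, -0.2]
grip_width: 0.0322
```

Call:
servo_tool(
  plan=[
    [0, 0, 0, 0, 0.6],
    [0, 0, 0, 0, 0.8],
    [0, 0, 0, 0, 1],
    [0, 0, 0, 0, 1],
    [0, 0, 0, 0, 1],
    [0, 0, 0, 0, 1],
    [0, 0, 0, 0, 1],
    [0, 0, 0, 0, 1],
    [0, 0, 0, 0, 1],
    [0, 0, 0, 0, 1],
  ],
  squeeze=25,
)

```text
clock: 4.37
position: [0.6079, -0.1075, 0.0619]
tool_rot: [-3.142, 0.001, 3.036]
force: [-0.4, 0.1, 7.5]
grip_width: 0.0253
```

Call:
servo_tool(
  plan=[
    [0, 3, 1, 0, 1],
    [1, 9, 1, 0, 1],
    [1.8, 17, 1, 0, 1],
    [2.7, 25, 1, 0, 1],
    [3.5, 33, 1, 0, 1],
    [4.4, 41, 1, 0, 1],
    [5.1, 48, 1, 0, 1],
    [5.7, 54, 1, 0, 1],
    [6.1, 57.5, 1, 0, 1],
    [6.3, 59.7, 1, 0, 1],
  ],
)

```text
clock: 5.2
position: [0.6143, -0.0472, 0.0621]
tool_rot: [-3.141, 0.001, 3.036]
force: [4.7, -3.2, -8.8]
grip_width: 0.0255
```

Call:
servo_tool(
  plan=[
    [0.3, 0.5, -0.5, 0, 1],
    [0.5, 1.5, -0.5, 0, 1],
    [0.6, 2.5, -0.5, 0, 1],
    [0.8, 3.5, -0.5, 0, 1],
    [0.9, 4.5, -0.5, 0, 1],
    [1.0, 5.5, -0.5, 0, 1],
    [1.0, 6.0, -0.5, 0, 1],
    [1.0, 6.5, -0.5, 0, 1],
    [1.1, 6.8, -0.5, 0, 1],
    [1.1, 7.0, -0.5, 0, 1],
  ],
)

```text
clock: 6.03
position: [0.615, -0.0407, 0.0619]
tool_rot: [-3.142, 0.0, 3.036]
force: [-0.4, -1.5, 5.0]
grip_width: 0.0253
```

Call:
servo_tool(
  plan=[
    [0.0, 0.5, 0.2, 0, 1],
    [0.1, 1.0, 0.2, 0, 1],
    [0.2, 1.5, 0.2, 0, 1],
    [0.2, 2.0, 0.2, 0, 1],
    [0.3, 2.5, 0.2, 0, 1],
    [0.3, 3.0, 0.2, 0, 1],
    [0.4, 3.5, 0.2, 0, 1],
    [0.4, 4.0, 0.2, 0, 1],
    [0.4, 4.0, 0.2, 0, 1],
    [0.4, 4.0, 0.2, 0, 1],
  ],
)

```text
clock: 6.87
position: [0.6154, -0.0366, 0.062]
tool_rot: [3.141, 0.0, 3.036]
force: [2.1, -0.8, 0.4]
grip_width: 0.0257
```

Call:
servo_tool(
  plan=[
    [0.0, 0.5, 0, 0, 1],
    [0.1, 1.0, 0, 0, 1],
    [0.2, 1.5, 0, 0, 1],
    [0.3, 2.0, 0, 0, 1],
    [0.4, 2.5, 0, 0, 1],
    [0.4, 3.0, 0, 0, 1],
    [0.5, 3.5, 0, 0, 1],
    [0.5, 4.0, 0, 0, 1],
    [0.5, 4.0, 0, 0, 1],
    [0.5, 4.0, 0, 0, 1],
  ],
)

```text
clock: 7.7
position: [0.6158, -0.0326, 0.062]
tool_rot: [3.141, 0.0, 3.036]
force: [3.0, -1.4, -1.2]
grip_width: 0.0259
```

```bash
python3 -c "
from h import *
s=bot.observe();print(s['position'],s['force'],s['clock'])"
```

```text
[ 0.61584163 -0.0325722   0.06197202] [ 2.98937238 -1.37985816 -1.19049022] 7.7
```

Call:
servo_tool(
  plan=[
    [0.1, 0.5, 0, 0, 1],
    [0.3, 1.0, 0, 0, 1],
    [0.4, 1.5, 0, 0, 1],
    [0.5, 2.0, 0, 0, 1],
    [0.5, 2.5, 0, 0, 1],
    [0.6, 3.0, 0, 0, 1],
    [0.6, 3.5, 0, 0, 1],
    [0.7, 4.0, 0, 0, 1],
    [0.7, 4.0, 0, 0, 1],
    [0.7, 4.0, 0, 0, 1],
  ],
)

```text
clock: 8.53
position: [0.6163, -0.0286, 0.062]
tool_rot: [3.142, -0.0, 3.036]
force: [-2.6, -0.3, 1.6]
grip_width: 0.0253
```

Call:
servo_tool(
  plan=[
    [0.0, 0.5, 0, 0, 1],
    [0.0, 1.0, 0, 0, 1],
    [0.1, 1.5, 0, 0, 1],
    [0.1, 2.0, 0, 0, 1],
    [0.2, 2.5, 0, 0, 1],
    [0.2, 3.0, 0, 0, 1],
    [0.3, 3.5, 0, 0, 1],
    [0.3, 4.0, 0, 0, 1],
    [0.3, 4.0, 0, 0, 1],
    [0.3, 4.0, 0, 0, 1],
  ],
)

```text
clock: 9.37
position: [0.6166, -0.0258, 0.062]
tool_rot: [-3.14, -0.0, 3.035]
force: [-2.8, -7.5, 2.6]
grip_width: 0.0257
```

Call:
servo_tool(
  plan=[
    [0, 0, 0, 0, 1],
    [0, 0, 0, 0, 1],
    [0, 0, 0, 0, 1],
    [0, 0, 0, 0, 1],
    [0, 0, 0, 0, 1],
    [0, 0, 0, 0, 1],
    [0, 0, 0, 0, 1],
    [0, 0, 0, 0, 1],
    [0, 0, 0, 0, 1],
    [0, 0, 0, 0, 1],
  ],
)

```text
clock: 10.2
position: [0.6166, -0.0258, 0.062]
tool_rot: [-3.14, -0.0, 3.035]
force: [-2.8, -8.2, 1.4]
grip_width: 0.0259
```

```bash
python3 - <<'E'
from h import *
s=bot.observe();print(np.round(s["position"],4),np.round(s["force"],2))
im=bot.grab_frame("side");cv2.imwrite("pics/side2.png",im)
s=bot.observe();print(np.round(s["position"],4),np.round(s["force"],2))
t=bot.grab_frame("top");cv2.imwrite("pics/top2.png",t)
s=bot.observe();print(np.round(s["position"],4),np.round(s["force"],2))
a=cv2.resize(im[155:255,230:320],(450,500),interpolation=cv2.INTER_CUBIC)
b=cv2.resize(t[140:220,190:320][:,:],(350,215),interpolation=cv2.INTER_CUBIC)
b=cv2.copyMakeBorder(b,0,285,0,0,cv2.BORDER_CONSTANT)
cv2.imwrite("pics/v2.png",np.hstack([a,b]))
E
```

```text
[ 0.6166 -0.0258  0.062 ] [-2.79 -8.2   1.43]
[ 0.6167 -0.0258  0.062 ] [-3.93 -7.21  1.55]
[ 0.6167 -0.0258  0.062 ] [-3.28 -7.12  2.26]
```

View pics/v2.png

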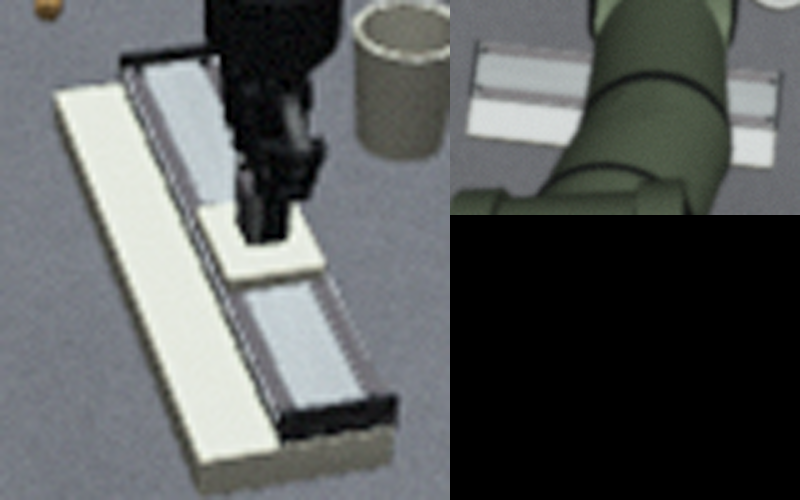

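Call:
servo_tool(
  plan=[
    [-0.4, -2, 0, 0, 1],
    [-0.8, -5, 0, 0, 1],
    [-1.2, -9, 0, 0, 1],
    [-1.6, -13, 0, 0, 1],
    [-2.1, -17, 0, 0, 1],
    [-2.5, -21, 0, 0, 1],
    [-2.9, -24, 0, 0, 1],
    [-3.1, -26.3, 0, 0, 1],
    [-3.2, -27.3, 0, 0, 1],
    [-3.2, -27.3, 0, 0, 1],
  ],
)

```text
clock: 11.13
position: [0.6137, -0.0525, 0.062]
tool_rot: [-3.141, 0.0, 3.035]
force: [2.3, -1.7, -3.3]
grip_width: 0.0258
```

Call:
servo_tool(
  plan=[
    [0, 0, 0, 0, 0.3],
    [0, 0, 0, 0, 0],
    [0, 0, 0, 0, -0.2],
    [0, 0, 0, 0, -0.3],
    [0, 0, 5, 0, -0.3],
    [0, 0, 15, 0, -0.3],
    [0, 0, 30, 0, -0.3],
    [0, 0, 50, 0, -0.3],
    [0, 0, 70, 0, -0.3],
    [0, 0, 90, 0, -0.3],
  ],
)

```text
clock: 11.97
position: [0.6136, -0.0521, 0.1539]
tool_rot: [3.142, 0.001, 3.036]
force: [-0.2, 0.2, 0.3]
grip_width: 0.0555
```

Call:
servo_tool(
  plan=[
    [-6, -10, 5, 0, -0.3],
    [-20, -32, 5, 0, -0.3],
    [-40, -62, 5, 0, -0.3],
    [-61, -94, 5, 0, -0.3],
    [-82, -127, 5, 0, -0.3],
    [-103, -160, 5, 0, -0.3],
    [-125, -193, 0, 0, -0.3],
    [-145, -225, -10, 0, -0.3],
    [-162, -250, -20, 0, -0.3],
    [-171, -265, -30, 0, -0.3],
  ],
)

```text
clock: 12.8
position: [0.4395, -0.3205, 0.1223]
tool_rot: [-3.14, -0.0, 3.032]
force: [-0.5, -0.3, 0.0]
grip_width: 0.0556
```

```bash
python3 - <<'E'
from h import *
im=bot.grab_frame("side");cv2.imwrite("pics/side3.png",im)
t=bot.grab_frame("top");cv2.imwrite("pics/top3.png",t)
s=bot.observe();print(np.round(s["position"],4),np.round(s["force"],2))
a=cv2.resize(im[150:350,200:350],(400,533),interpolation=cv2.INTER_CUBIC)
b=cv2.resize(t[130:280,180:405],(400,267),interpolation=cv2.INTER_CUBIC)
b=cv2.copyMakeBorder(b,0,533-267,0,0,cv2.BORDER_CONSTANT)
cv2.imwrite("pics/v3.png",np.hstack([a,b]))
E
```

```text
[ 0.4394 -0.3199  0.1212] [-0.41  0.72  0.33]
```

View pics/v3.png

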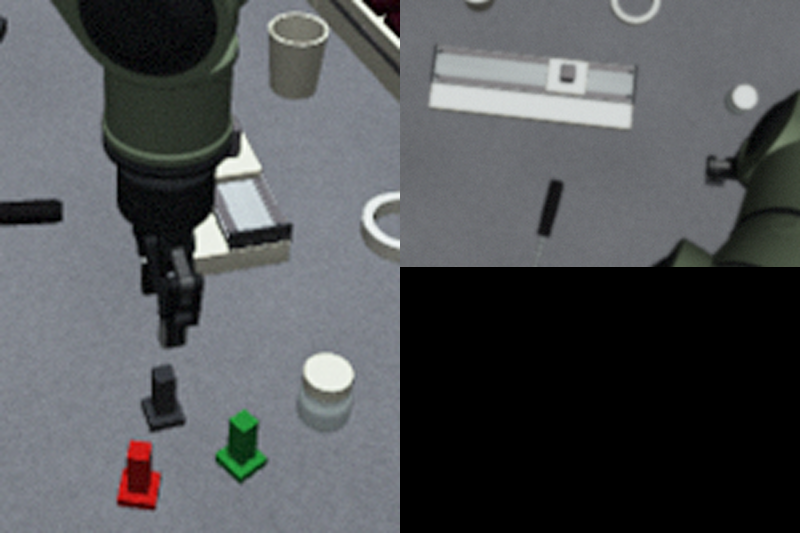

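```bash
cat > a3.py <<'E'
from m import *
print(np.round(bot.observe()["qpos"],3))
bt=(185,145,325,210);f="pics/top3.png"
for lt in(170,175,180):
  cn,A=comp("top",f,bt,lt,255,at(250,189,bt));q=quad(cn);P=np.array([plane("top",*p,.03) for p in q]);print("ledge",A,np.round(P[:,:2],4).tolist(),P.mean(0)[:2].round(4))
  for uv in((267,174),(285,178),(268,170)):
    try:
      cn,A=comp("top",f,bt,lt,255,at(*uv,bt));q=quad(cn);P=np.array([plane("top",*p,.056) for p in q]);print("plate",A,np.round(P[:,:2],4).tolist(),P.mean(0)[:2].round(4))
    except Exception as e:print(e)
E
python3 a3.py; python3 - <<'E'
import cv2
t=cv2.imread("pics/top3.png");cv2.imwrite("pics/v3b.png",cv2.resize(t[145:210,185:325],None,fx=5.7,fy=5.7,interpolation=cv2.INTER_CUBIC))
E
```

```text
[ 0.39   0.552  0.178  1.917 -0.145  0.686  2.114]Traceback (most recent call last):
  File "a3.py", line 5, in <module>
    cn,A=comp("top",f,bt,lt,255,at(250,189,bt));q=quad(cn);P=np.array([plane("top",*p,.03) for p in q]);print("ledge",A,np.round(P[:,:2],4).tolist(),P.mean(0)[:2].round(4))
                                                  ~~~~^^^^
  File "m.py", line 24, in quad
    L.append(cv2.fitLine(sel,cv2.DIST_HUBER,0,.01,.01).ravel())
             ~~~~~~~~~~~^^^^^^^^^^^^^^^^^^^^^^^^^^^^^^
cv2.error: OpenCV(4.12.0) /io/opencv/modules/imgproc/src/linefit.cpp:50: error: (-215:Assertion failed) count > 0 in function 'fitLine2D_wods'
```

View pics/v3b.png

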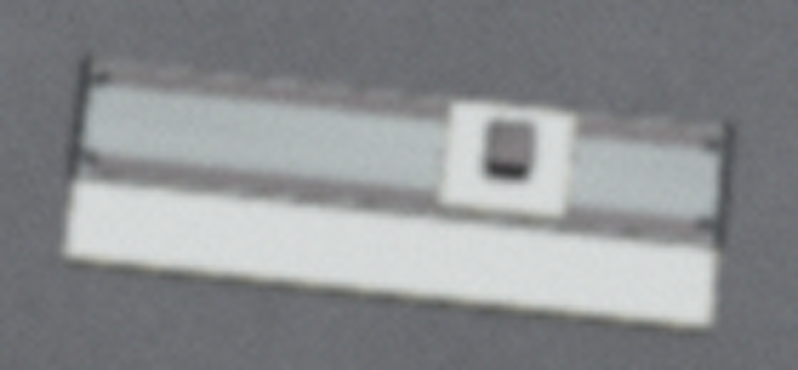

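Call:
servo_tool(
  plan=[
    [0, 0, 0, 0.12, -0.3],
    [0, 0, 0, 0.24, -0.3],
    [0, 0, 0, 0.36, -0.3],
    [0, 0, 0, 0.48, -0.3],
    [0, 0, 0, 0.6, -0.3],
    [0, 0, 0, 0.72, -0.3],
    [0, 0, 0, 0.84, -0.3],
    [0, 0, 0, 0.96, -0.3],
    [0, 0, 0, 1.08, -0.3],
    [0, 0, 0, 1.2, -0.3],
  ],
)

```text
clock: 13.73
position: [0.4421, -0.3161, 0.1218]
tool_rot: [3.137, -0.002, -2.162]
force: [-0.1, -0.2, -1.6]
grip_width: 0.0551
```

```bash
python3 - <<'E'
from h import *
f=lambda x,y:(185+(x+.5)/5.7-.5,145+(y+.5)/5.7-.5)
for p in((508,158.5),(443.5,151.5),(572.5,165.5)):print(plane("top",*f(*p),.056))
s=bot.observe();print(np.round(s["position"],4),np.round(s["qpos"],3))
E
```

```text
[ 0.6130315  -0.05223763  0.056     ]
[ 0.61683919 -0.01700914  0.056     ]
[ 0.60922694 -0.08743725  0.056     ]
[ 0.4421 -0.3161  0.1218] [ 1.076  0.662 -0.8    1.878  0.615  0.872  2.515]
```

Call:
servo_tool(
  plan=[
    [0, 0, 0, -0.12, -0.3],
    [0, 0, 0, -0.24, -0.3],
    [0, 0, 0, -0.36, -0.3],
    [0, 0, 0, -0.48, -0.3],
    [0, 0, 0, -0.6, -0.3],
    [0, 0, 0, -0.72, -0.3],
    [0, 0, 0, -0.84, -0.3],
    [0, 0, 0, -0.96, -0.3],
    [0, 0, 0, -1.08, -0.3],
    [0, 0, 0, -1.2, -0.3],
  ],
)

```text
clock: 14.57
position: [0.4418, -0.3155, 0.121]
tool_rot: [3.135, -0.0, 2.911]
force: [0.6, 1.0, 0.1]
grip_width: 0.0555
```

```bash
python3 - <<'E'
from h import *
s=bot.observe();print(np.round(s["position"],4),np.round(s["tool_rot"],3),np.round(s["qpos"],3))
E
```

```text
[ 0.4418 -0.3155  0.121 ] [ 3.135 -0.     2.911] [ 0.878  0.583 -0.5    1.892  0.382  0.764  1.508]
```

Call:
servo_tool(
  plan=[
    [0, 0, 0, -0.12, -0.3],
    [0, 0, 0, -0.24, -0.3],
    [0, 0, 0, -0.36, -0.3],
    [0, 0, 0, -0.48, -0.3],
    [0, 0, 0, -0.6, -0.3],
    [0, 0, 0, -0.72, -0.3],
    [0, 0, 0, -0.84, -0.3],
    [0, 0, -10, -0.96, -0.3],
    [0, 0, -20, -1.08, -0.3],
    [0, 0, -30, -1.2, -0.3],
  ],
)

```text
clock: 15.4
position: [0.442, -0.3156, 0.0908]
tool_rot: [3.134, 0.0, 1.711]
force: [1.3, 0.3, -0.5]
grip_width: 0.0551
```

Call:
servo_tool(
  plan=[
    [0.5, 0, -5, -0.1, -0.3],
    [1, 0, -12, -0.2, -0.3],
    [1, 0, -24, -0.246, -0.3],
    [1, 0, -36, -0.246, -0.3],
    [1, 0, -48, -0.246, -0.3],
    [1, 0, -58, -0.246, -0.3],
    [1, 0, -66, -0.246, -0.3],
    [1, 0, -71, -0.246, -0.3],
    [1, 0, -73, -0.246, -0.3],
    [1, 0, -73, -0.246, -0.3],
  ],
  squeeze=20,
)

```text
clock: 16.23
position: [0.4425, -0.3157, 0.0171]
tool_rot: [3.135, -0.001, 1.47]
force: [-0.2, 0.3, -0.3]
grip_width: 0.0554
```

```bash
python3 - <<'E'
from h import *
im=bot.grab_frame("side");cv2.imwrite("pics/side4.png",im)
s=bot.observe();print(np.round(s["position"],4),np.round(s["tool_rot"],3),np.round(s["qpos"],3))
cv2.imwrite("pics/v4.png",cv2.resize(im[230:350,210:340],None,fx=5,fy=5,interpolation=cv2.INTER_CUBIC))
E
```

```text
[ 0.4427 -0.3158  0.0175] [ 3.134e+00 -1.000e-03  1.470e+00] [ 0.576  0.714 -0.088  1.951  0.118  0.474  0.305]
```

View pics/v4.png

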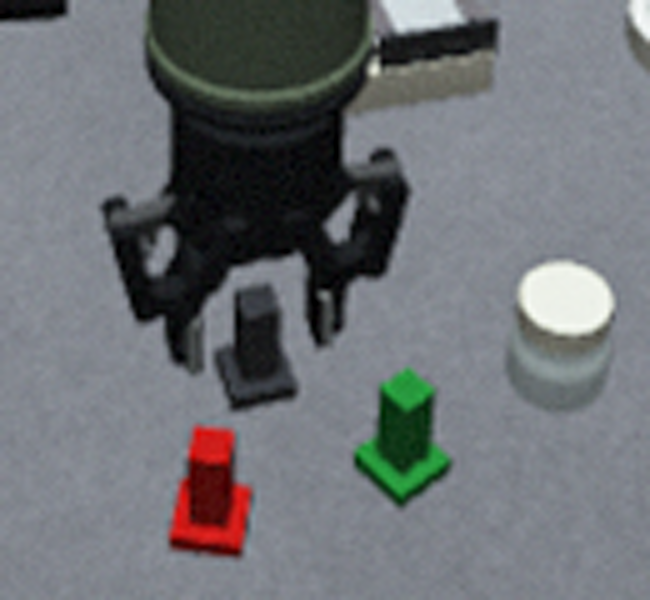

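Call:
servo_tool(
  plan=[
    [0, 0, 0, 0, 0.2],
    [0, 0, 0, 0, 0.4],
    [0, 0, 0, 0, 0.6],
    [0, 0, 0, 0, 0.8],
    [0, 0, 0, 0, 1],
    [0, 0, 0, 0, 1],
    [0, 0, 0, 0, 1],
    [0, 0, 0, 0, 1],
    [0, 0, 0, 0, 1],
    [0, 0, 0, 0, 1],
  ],
  squeeze=20,
)

```text
clock: 17.12
position: [0.4428, -0.3159, 0.0179]
tool_rot: [3.134, -0.0, 1.47]
force: [-0.8, 0.8, 5.3]
grip_width: 0.018
```

Call:
servo_tool(
  plan=[
    [0, 0, 0, 0, 0.4],
    [0, 0, 0, 0, 0],
    [0, 0, 0, 0, -0.3],
    [0, 0, 0, -0.12, -0.3],
    [0, 0, 0, -0.24, -0.3],
    [0, 0, 0, -0.36, -0.3],
    [0, 0, 0, -0.48, -0.3],
    [0, 0, 0, -0.6, -0.3],
    [0, 0, 0, -0.72, -0.3],
    [0, 0, 0, -0.84, -0.3],
  ],
)

```text
clock: 17.95
position: [0.4427, -0.3157, 0.0174]
tool_rot: [3.134, -0.001, 0.624]
force: [0.4, 0.0, -0.9]
grip_width: 0.0556
```

Call:
servo_tool(
  plan=[
    [0, 0, 0, -0.12, -0.3],
    [0, 0, 0, -0.24, -0.3],
    [0, 0, 0, -0.36, -0.3],
    [0, 0, 0, -0.48, -0.3],
    [0, 0, 0, -0.6, -0.3],
    [0, 0, 0, -0.7, -0.3],
    [0, 0, 0, -0.735, -0.3],
    [0, 0, 0, -0.735, -0.3],
    [0, 0, 0, -0.735, -0.3],
    [0, 0, 0, -0.735, -0.3],
  ],
)

```text
clock: 18.78
position: [0.4426, -0.3157, 0.0174]
tool_rot: [3.134, -0.001, -0.102]
force: [0.4, 0.3, 0.8]
grip_width: 0.0554
```

```bash
python3 - <<'E'
from h import *
s=bot.observe();print(np.round(s["position"],4),np.round(s["tool_rot"],3),np.round(s["qpos"],3))
E
```

```text
[ 0.4426 -0.3157  0.0174] [ 3.134e+00 -1.000e-03 -1.020e-01] [ 0.287  0.75   0.308  1.965 -0.441  0.488 -0.762]
```

Call:
servo_tool(
  plan=[
    [0, 0, 0, -0.004, 0.2],
    [0, 0, 0, -0.004, 0.4],
    [0, 0, 0, -0.004, 0.6],
    [0, 0, 0, -0.004, 0.8],
    [0, 0, 0, -0.004, 1],
    [0, 0, 0, -0.004, 1],
    [0, 0, 0, -0.004, 1],
    [0, 0, 0, -0.004, 1],
    [0, 0, 0, -0.004, 1],
    [0, 0, 0, -0.004, 1],
  ],
  squeeze=30,
)

```text
clock: 19.62
position: [0.4427, -0.3158, 0.0175]
tool_rot: [3.134, -0.001, -0.109]
force: [-1.4, 0.1, 5.6]
grip_width: 0.0177
```

Call:
servo_tool(
  plan=[
    [0, 0, 4, 0, 1],
    [0, 0, 12, 0, 1],
    [0, 0, 25, 0, 1],
    [0, 0, 40, 0, 1],
    [0, 0, 55, 0, 1],
    [0, 0, 70, 0, 1],
    [0, 0, 85, 0, 1],
    [0, 0, 95, 0, 1],
    [0, 0, 100, 0, 1],
    [0, 0, 100, 0, 1],
  ],
)

```text
clock: 20.45
position: [0.4431, -0.3158, 0.1184]
tool_rot: [3.134, -0.002, -0.109]
force: [-0.6, 0.3, -1.5]
grip_width: 0.018
```

```bash
python3 - <<'E'
from h import *
im=bot.grab_frame("side");cv2.imwrite("pics/side5.png",im)
s=bot.observe();print(np.round(s["position"],4),np.round(s["tool_rot"],3),np.round(s["force"],3))
cv2.imwrite("pics/v5.png",cv2.resize(im[180:330,190:340],None,fx=4,fy=4,interpolation=cv2.INTER_CUBIC))
E
```

```text
[ 0.4429 -0.3156  0.1176] [ 3.134e+00 -1.000e-03 -1.080e-01] [ 0.703  0.284 -1.46 ]
```

View pics/v5.png

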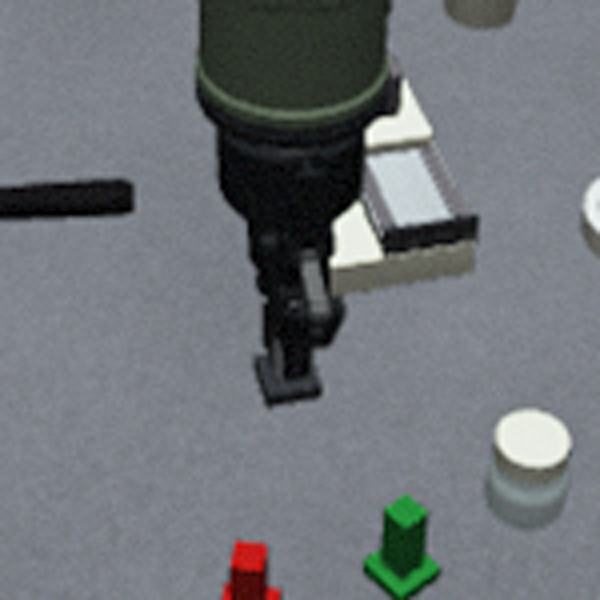

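Call:
servo_tool(
  plan=[
    [4, 10, 0, 0, 1],
    [12, 30, 5, 0, 1],
    [22, 60, 5, 0, 1],
    [34, 92, 5, 0, 1],
    [47, 127, 5, 0, 1],
    [60, 161, 5, 0, 1],
    [73, 196, 5, 0, 1],
    [86, 230, 5, 0, 1],
    [98, 262, 5, 0, 1],
    [108, 290, 5, 0, 1],
  ],
)

```text
clock: 21.33
position: [0.5508, -0.0223, 0.1215]
tool_rot: [3.134, 0.001, -0.107]
force: [0.9, -0.6, -0.9]
grip_width: 0.0179
```

Call:
servo_tool(
  plan=[
    [11, 28, 0, 0, 1],
    [14, 36, -5, 0, 1],
    [14.7, 38, -10, 0, 1],
    [14.7, 38, -20, 0, 1],
    [14.7, 38, -30, 0, 1],
    [14.7, 38, -40, 0, 1],
    [14.7, 38, -45, 0, 1],
    [14.7, 38, -50, 0, 1],
    [14.7, 38, -50, 0, 1],
    [14.7, 38, -50, 0, 1],
  ],
)

```text
clock: 22.17
position: [0.5653, 0.0119, 0.0723]
tool_rot: [3.134, -0.0, -0.109]
force: [0.0, -0.4, -1.3]
grip_width: 0.0177
```

```bash
python3 - <<'E'
from h import *
im=bot.grab_frame("side");cv2.imwrite("pics/side6.png",im)
s=bot.observe();print(np.round(s["position"],4),np.round(s["tool_rot"],3),np.round(s["force"],3),np.round(s["qpos"],2))
cv2.imwrite("pics/v6.png",cv2.resize(im[150:260,220:330],None,fx=5.4,fy=5.4,interpolation=cv2.INTER_CUBIC))
E
```

```text
[0.5655 0.012  0.0727] [ 3.134e+00 -1.000e-03 -1.090e-01] [ 0.314 -0.427 -0.551] [-0.42  0.69  0.41  1.89 -0.43  0.64 -1.42]
```

View pics/v6.png

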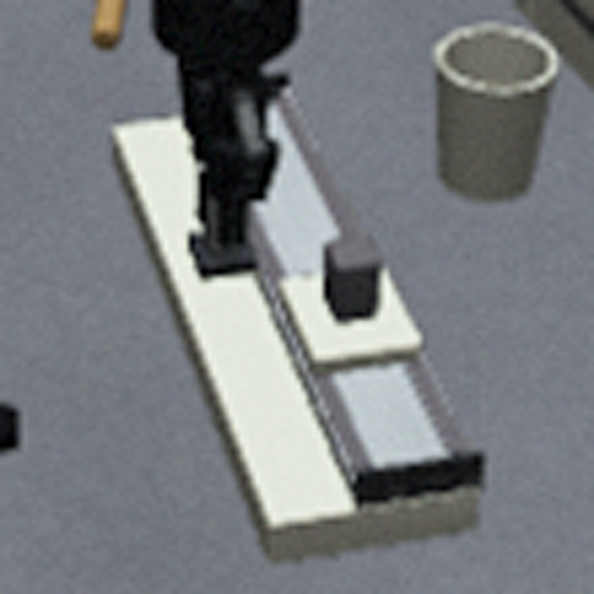

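Call:
servo_tool(
  plan=[
    [0.1, 0.3, -5, 0, 1],
    [0.1, 0.3, -10, 0, 1],
    [0.1, 0.3, -15, 0, 1],
    [0.1, 0.3, -19, 0, 1],
    [0.1, 0.3, -22, 0, 1],
    [0.1, 0.3, -23, 0, 1],
    [0.1, 0.3, -24, 0, 1],
    [0.1, 0.3, -24.5, 0, 1],
    [0.1, 0.3, -24.5, 0, 1],
    [0.1, 0.3, -24.5, 0, 1],
  ],
)

```text
clock: 23.05
position: [0.5656, 0.0126, 0.0481]
tool_rot: [3.134, -0.001, -0.109]
force: [0.1, 0.2, -1.3]
grip_width: 0.0174
```

```bash
python3 - <<'E'
from h import *
im=bot.grab_frame("side");cv2.imwrite("pics/side7.png",im)
s=bot.observe();print(np.round(s["position"],4),np.round(s["tool_rot"],3),np.round(s["force"],3))
cv2.imwrite("pics/v7.png",cv2.resize(im[150:260,220:330],None,fx=5.4,fy=5.4,interpolation=cv2.INTER_CUBIC))
E
```

```text
[0.5656 0.0126 0.0481] [ 3.134e+00 -1.000e-03 -1.090e-01] [-0.055  0.422 -1.205]
```

View pics/v7.png

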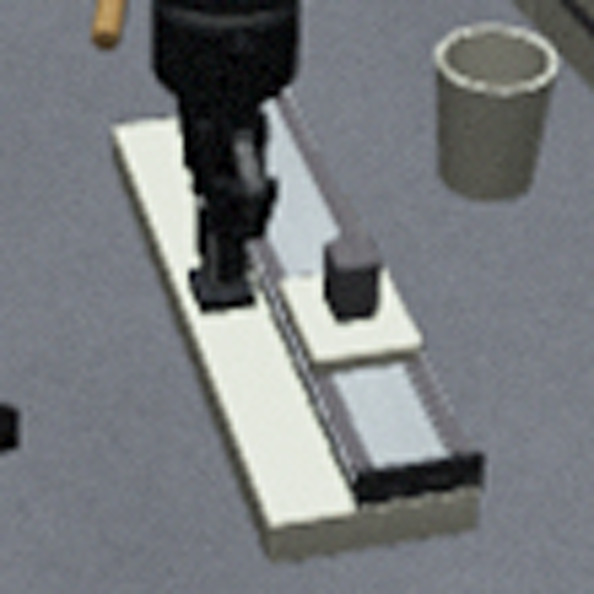

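```bash
python3 - <<'E'
from h import *
im=cv2.imread("pics/side7.png")
a=im[190:215,245:280];cv2.imwrite("pics/v7b.png",cv2.resize(a,None,fx=20,fy=20,interpolation=cv2.INTER_CUBIC))
g=im.max(2)
for r in range(202,210): print(r,g[r,248:276].tolist())
# predicted marker foot corners at TCP pose, and ledge lines
ux=np.array([.9944,-.1057,0]);uy=np.array([.1057,.9944,0])
c=np.array([.5656,.0126,.0306])
for a,b in((-1,-1),(1,-1),(-1,1)):
    print(a,b,proj("side",c+.016*a*ux+.016*b*uy),proj("side",c+.016*a*ux+.016*b*uy+[0,0,.01]))
for a in(-1,1):print(proj("side",c+.022*a*ux-.016*uy-[0,0,.0006]))
E
```

```text
202 [129, 103, 71, 99, 181, 240, 217, 75, 58, 57, 54, 54, 48, 33, 32, 41, 42, 52, 101, 127, 103, 140, 115, 138, 200, 233, 234, 234]
203 [130, 121, 79, 75, 148, 232, 221, 98, 37, 64, 61, 47, 52, 54, 54, 53, 60, 59, 93, 139, 107, 115, 149, 127, 185, 236, 233, 231]
204 [132, 132, 101, 72, 112, 200, 237, 168, 26, 69, 67, 58, 61, 67, 64, 59, 52, 44, 63, 158, 184, 103, 156, 99, 143, 224, 236, 234]
205 [134, 134, 119, 80, 76, 161, 243, 213, 69, 47, 50, 47, 47, 55, 49, 31, 30, 17, 0, 146, 221, 108, 111, 133, 112, 196, 236, 234]
206 [135, 133, 119, 85, 69, 139, 229, 238, 170, 11, 12, 11, 11, 16, 9, 10, 22, 57, 82, 165, 239, 174, 108, 159, 79, 149, 230, 233]
207 [136, 132, 132, 101, 71, 105, 183, 240, 214, 65, 59, 88, 85, 98, 153, 187, 188, 195, 203, 215, 239, 217, 127, 149, 113, 104, 204, 235]
208 [139, 129, 133, 114, 81, 74, 146, 231, 233, 196, 194, 204, 204, 205, 229, 242, 240, 237, 234, 235, 236, 219, 133, 127, 158, 81, 161, 233]
209 [135, 137, 136, 121, 87, 74, 122, 203, 239, 237, 237, 236, 237, 235, 235, 234, 233, 233, 231, 233, 233, 233, 171, 99, 133, 73, 133, 218]
-1 -1 [256.4578806  207.49752894] [256.49445108 204.8060621 ]
1 -1 [266.99446688 205.9431742 ] [267.07728215 203.25799432]
-1 1 [253.84651828 201.02513795] [253.87105622 198.35620932]
[254.46914515 207.95146516]
[268.95323023 205.81370488]
```

View pics/v7b.png

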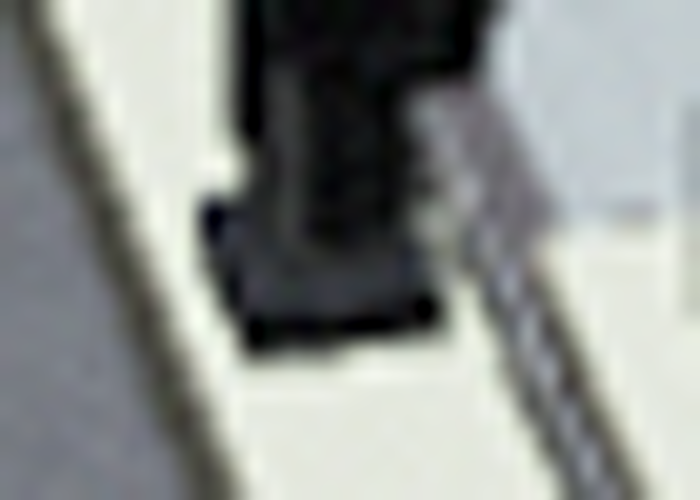

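Call:
servo_tool(
  plan=[
    [-0.4, 0, 0, 0, 1],
    [-0.4, 0, -0.2, 0, 1],
    [-0.4, 0, -0.4, 0, 1],
    [-0.4, 0, -0.6, 0, 1],
    [-0.4, 0, -0.7, 0, 1],
    [-0.4, 0, -0.8, 0, 1],
    [-0.4, 0, -0.8, 0, 1],
    [-0.4, 0, -0.8, 0, 1],
    [-0.4, 0, -0.8, 0, 1],
    [-0.4, 0, -0.8, 0, 1],
  ],
)

```text
clock: 23.93
position: [0.5651, 0.0126, 0.0475]
tool_rot: [3.134, -0.001, -0.109]
force: [-3.2, -0.6, 7.5]
grip_width: 0.0177
```

Call:
servo_tool(
  plan=[
    [0, 0, 0.5, 0, 0.8],
    [0, 0, 0.5, 0, 0.6],
    [0, 0, 0.5, 0, 0.4],
    [0, 0, 0.5, 0, 0.2],
    [0, 0, 0.5, 0, 0],
    [0, 0, 0.5, 0, -0.1],
    [0, 0, 0.5, 0, -0.2],
    [0, 0, 0.5, 0, -0.2],
    [0, 0, 3, 0, -0.2],
    [0, 0, 8, 0, -0.2],
  ],
)

```text
clock: 24.77
position: [0.5648, 0.0125, 0.055]
tool_rot: [3.134, 0.0, -0.109]
force: [-0.2, 0.7, -0.2]
grip_width: 0.051
```

```bash
python3 - <<'E'
from h import *
im=bot.grab_frame("side");cv2.imwrite("pics/side8.png",im)
s=bot.observe();print(np.round(s["position"],4),np.round(s["grip_width"],3),np.round(s["force"],3))
cv2.imwrite("pics/v8.png",cv2.resize(im[150:260,220:330],None,fx=5.4,fy=5.4,interpolation=cv2.INTER_CUBIC))
E
```

```text
[0.5654 0.0125 0.0562] 0.051 [ 1.655 -0.212  1.956]
```

View pics/v8.png

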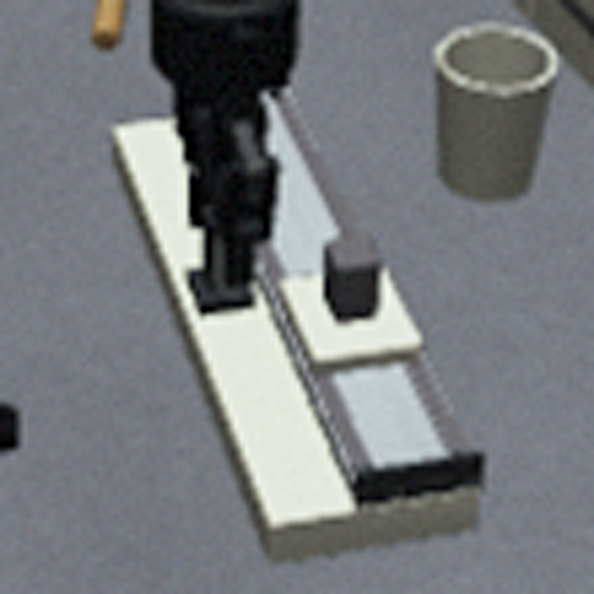

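Released cleanly and the marker is standing. Next the arm rises and draws back so I can check in both views.

Call:
servo_tool(
  plan=[
    [0, 0, 8, 0, -0.2],
    [0, 0, 20, 0, -0.2],
    [0, 0, 40, 0, -0.2],
    [0, 0, 60, 0, -0.2],
    [0, 0, 85, 0, -0.2],
    [0, 0, 110, 0, -0.2],
    [0, 0, 135, 0, -0.2],
    [0, 0, 155, 0, -0.2],
    [0, 10, 165, 0, -0.2],
    [0, 30, 165, 0, -0.2],
  ],
)

```text
clock: 25.65
position: [0.566, 0.0413, 0.2233]
tool_rot: [3.135, -0.005, -0.112]
force: [0.6, 0.3, -0.0]
grip_width: 0.0513
```

Call:
servo_tool(
  plan=[
    [-3, 30, 0, 0, -0.2],
    [-8, 65, 0, 0, -0.2],
    [-15, 100, 0, 0, -0.2],
    [-25, 135, 0, 0, -0.2],
    [-35, 170, 0, 0, -0.2],
    [-50, 205, 0, 0, -0.2],
    [-65, 240, 0, 0, -0.2],
    [-80, 270, 0, 0, -0.2],
    [-90, 290, 0, 0, -0.2],
    [-95, 300, 0, 0, -0.2],
  ],
)

```text
clock: 26.48
position: [0.4675, 0.3463, 0.22]
tool_rot: [3.135, 0.001, -0.105]
force: [0.1, 0.6, 0.9]
grip_width: 0.0513
```

```bash
python3 - <<'E'
from h import *
im=bot.grab_frame("side");cv2.imwrite("pics/side9.png",im)
t=bot.grab_frame("top");cv2.imwrite("pics/top9.png",t)
s=bot.observe();print(s["clock"],np.round(s["position"],4),np.round(s["qd"],3))
cv2.imwrite("pics/s9.png",cv2.resize(im[155:255,230:320],None,fx=6,fy=6,interpolation=cv2.INTER_CUBIC))
cv2.imwrite("pics/t9.png",cv2.resize(t[145:210,185:325],None,fx=5.7,fy=5.7,interpolation=cv2.INTER_CUBIC))
E
```

```text
26.5833 [0.4687 0.3446 0.2201] [ 0.049 -0.007  0.032  0.015  0.009 -0.005  0.032]
```

View pics/s9.png

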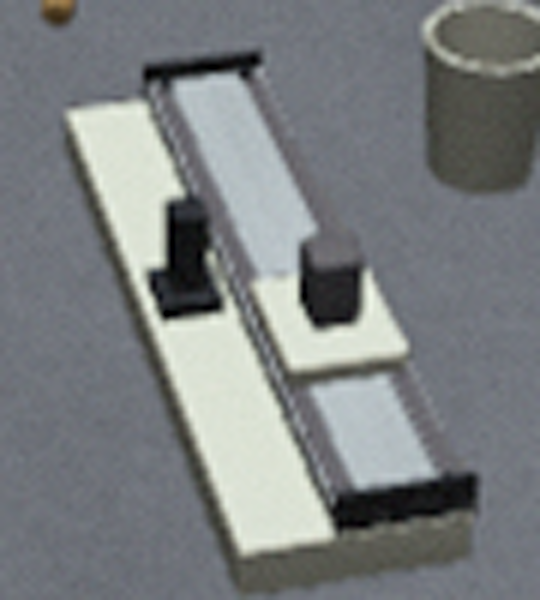

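View pics/t9.png

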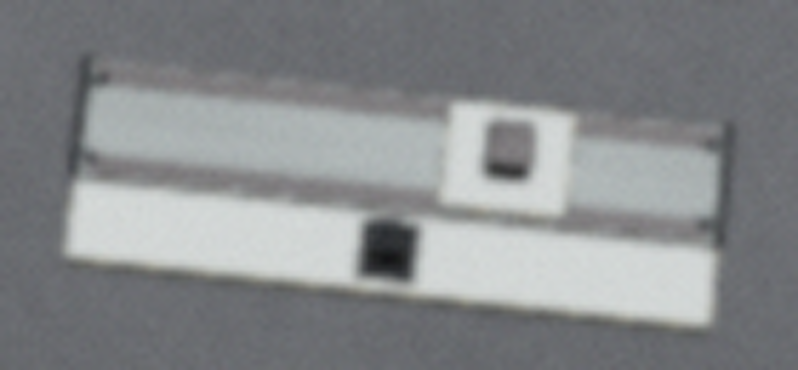

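View pics/top9.png

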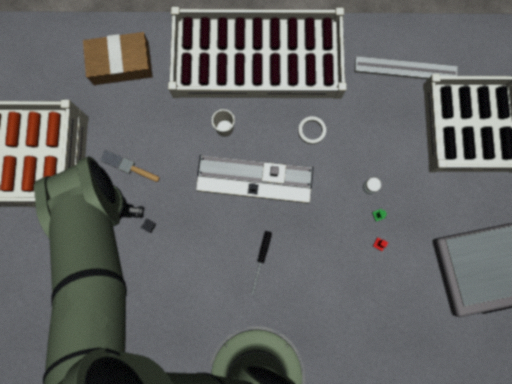

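```bash
python3 - <<'E'
from m import *
bt=(240,180,266,200)
for th in(120,140,160):
    cn,A=comp("top","pics/top9.png",bt,0,th,at(253,189,bt));q=quad(cn)
    P=np.array([plane("top",*p,.037) for p in q]);print(th,np.round(P[:,:2],4).tolist(),P.mean(0)[:2].round(4))
ux=np.array([.9944,-.1057]);uy=np.array([.1057,.9944])
# edges of ledge near marker in top picture: profile along track x through y just beside foot
im=cv2.imread("pics/top9.png").min(2).astype(np.float32)
for off in(-.03,-.025,.025,.03):
    c=np.array([.5652,.0126])+off*uy
    xs=np.arange(-.03,.0301,.0005)
    pr=np.array([proj("top",[*(c+x*ux),.03]) for x in xs],np.float32)
    v=cv2.remap(im,pr[:,:1],pr[:,1:],cv2.INTER_LINEAR).ravel()
    b=xs[v>165];print(off,b.min(),b.max())
E
```

```text
120 [[0.5856, 0.0254], [0.5793, -0.0028], [0.5478, 0.0009], [0.5524, 0.029]] [0.5663 0.0131]
140 [[0.5911, -0.0043], [0.5464, -0.0001], [0.5517, 0.0306], [0.5944, 0.0242]] [0.5709 0.0126]
160 [[0.585, -0.0067], [0.5452, -0.0003], [0.5508, 0.0334], [0.5895, 0.0215]] [0.5676 0.012 ]
-0.03 -0.02049999999999999 0.021000000000000046
-0.025 -0.02099999999999999 0.022000000000000047
0.025 -0.02049999999999999 0.021500000000000047
0.03 -0.02049999999999999 0.022000000000000047
```

```bash
python3 - <<'E'
from workcell import bot
print(bot.job_done(), bot.observe()["clock"])
E
```

```text
the job is handed in; nothing more can be done
the job is handed in; nothing more can be done
```

The job is done and handed in at about 27 s of the 64 s allowed. I felt the slider bind, backed it off, and stood the dark marker on the ledge level with the binding point.

- **Binding:** I held the slider's grip and pushed it along the track in 4 mm steps. It bound at about 7.8 N along the track. I take the onset as 2.5 mm before that point, about 0.106 m of travel. The 2.5 mm uses the 1.5 N drag and 2.5 N per mm given in the task.
- **Back-off:** I drew the slider back 27 mm from the furthest push, which is about 24 mm from the onset. The top camera then put the grip axis at (0.613, -0.052), within 1 mm of the arm's reading when I let go.
- **Marker:** I squeezed it once across each pair of sides to centre it, then set it down with the gripper at (0.565, 0.0126). The target was (0.5656, 0.0123).
- **Last checks:** After the arm withdrew, both views showed the marker upright on the ledge and the slider where I left it. The top view showed the lookalikes and bystanders unmoved. The gripper's release position was about 0.5 mm from the middle of the ledge's width. The marker's outline in the top view gave its place along the track within about 1 mm of the target.

**What disagreed:**
- The two cameras differed by 3 to 5 mm on absolute positions, and ledge heights worked out from both came out at 24 to 27 mm instead of 30. I used the arm's own readings for the final placing.
- The top view's outline of the marker varied by up to 5 mm across the ledge depending on the threshold, because the post gets in the way. For that direction I relied on the gripper position, with a check in the side view before release.
- I first turned the gripper the wrong way above the marker, which took the last joint to 2.515, just short of its 2.52 limit. I turned it back the other way.

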